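# Seat a culture tube in the tube photometer past its sprung shutter flap

## Robot

A 6-joint arm with a two-finger parallel gripper is mounted at the origin on a cart in front of the work surface, level with it; the furniture and walls round the work are solid. World frame = base frame: x ahead of the robot, y to its left, z up, the work surface at z = 0. Lengths are in m, angles in rad, forces in N, time in s.
With the tool pointing down it reaches from about 0.275 to 0.875 m from the base axis. Payload 12.5 kg.
Tool frame: the origin (TCP) lies on the centre line of the jaws, within the pads' length; the fingertips stand 19 mm ahead of it and the grasp point (between the pads) is the TCP; z points along the fingers, y is the line along which they close (so a half turn about z gives the same grasp; the last joint's range is limited). The gripper opens to 85 mm and grips with 20 to 120 N. Pads are 22 mm wide; open, the fingers measure 114 mm over their backs; the gripper's body (76 mm by 85 mm) begins 54 mm behind the grasp point. The pads swing forward as they close: fully open they stand 13 mm farther back than shut.
Start: joints at [-1.317, 0.351, 1.652, -0, 1.139, -0.085], TCP at [0.183, -0.519, 0.25] pointing down, gripper open.
Joint ranges: [-2.75, 2.75], [-0.79, 2.1], [0.01, 2.65], [-1.57, 4.71], [0.07, 3.14], [-2.87, 2.87]. Speed limits (rad/s): [2.22, 2.22, 2.79, 3.14, 3.14, 3.14].

## Interface

Orientations are given as a unit quaternion [x, y, z, w].
In Python, from bench import env gives the robot as it stands. The module is installed in compiled form; this text tells all that it offers.
- The arm moves only by the tool apply_moves, never from a script. Its argument "moves" is text: rows parted by semicolons, each of 7 numbers parted by spaces: the shift along the tool's x, y, z each as a share of 0.2 m, from -1 to 1, then the turn, a rotation vector about the tool's x, y, z each as a share of 360 degrees, from -1 to 1, then the opening, from 0 (shut) to 1 (fully open). In form: dx dy dz wx wy wz hand; .... A call has 1 to 20 rows; each row is the pose to reach, as a shift and turn from the pose commanded when the call began, along the tool's axes at that moment, turning the shorter way round; what a row does not reach only later rows make up. A row lasts 1/8 s, in which the tool goes at most 62.5 mm and 10.7 degrees, less where a joint would pass 70% of its speed; a pose out of reach is approached as far as the arm can. A call with a number of a shift or a turn outside -1 to 1 is refused whole. A call with a gripper value outside its range is refused whole. The fingers move at their own pace and stop on an object; "newtons" is the grip in N (left out, the last holds). Time passes only in rows, so rows that repeat a pose let the fingers close. It gives the time, the measured TCP pose, the force, the opening and the grip force at its end, in the units of the state.
- env.observe(): the state, without advancing time (a new reading comes with each control period).
- env.camera(name): name is "scene" or "side" or "wrist"; returns a dict with "frame" (400x640x3 uint8, red, green, blue), "range_z" (400x640 float32, m along the optical axis (not along the pixel's ray), 0 where there is no reading), "intrinsics" (3x3 intrinsics, pixels), "R" (3x3) and "t" (3): a world point X has camera coordinates R X + t; the wrist camera has in their place "hand_eye" (4x4, takes a point from camera to tool coordinates, whose origin is the TCP and whose axes are the flange's). Camera axes: x right, y down, z forward; pixel columns grow to the right and rows downward; lengths in m; the calibration is good to about 2 mm. A picture is of the moment at which its call begins: read the wrist's pose just before it.
- env.sign_off(): hands the job in; it is judged then, once.
The state is a dict: "time_s": time; "joints": joint angles; "qvel": joint speeds; "tau": joint torques, N m; "eef_pos": TCP position; "eef_rot": TCP orientation; "contact_force": force on the tool from outside, world axes, zero at the start; "ft_torque": the same for the moment, N m; "finger_gap": finger opening in m; "finger_force": force on a finger pad.
Only numpy, scipy, OpenCV 4.12 (cv2) and the standard library are available. Lean on these libraries where they do the work, as an engineer would, in place of code of your own. Each camera call takes 0.05 s, during which the arm holds its last target. There are 200 camera calls.

## Task

Measure the culture: take the tall capped tube, the longest of the three in the aluminium block, and push it upright, cap up, down past the sprung shutter flap of the tube photometer until it is gently pressed fully home on the spring seat hidden in the well, then let go so that it stays there. The tube is glass, so never force it, and leave the other tubes and things where they are.

Things in the scene. Friction and masses are not known exactly. Their poses are not given: they have to be found in the camera images.
- culture_tube: the tall glass tube with a white screw cap, 17 mm wide, 112 mm long; round body of 16 mm diameter, cap the top 14 mm (from 98 mm up). Origin at the centre of its round foot, z along the tube towards the cap. It starts upright in the block, its foot 8 mm above the worktop, its upper 60 mm above the block
- block: aluminium tube block, 86 x 126 x 52 mm (x, y, z), with 2 x 3 blind round holes of 18.5 mm, 44 mm deep, at x = -21 and 21 mm, y = -40, 0 and 40 mm; origin at the centre of its underside. Fixed
- vial_clear: short capped tube with clear body, 15 mm wide, 74 mm long, in another hole of the block; origin at its foot. Stays where it is
- vial_pink: short capped tube with pink content, 15 mm wide, 68 mm long, in another hole of the block; origin at its foot. Stays where it is
- photometer: white tube photometer, 170 x 190 x 100 mm (x, y, z), fixed on the worktop; sloping panel with dark display and keys on its front (-x), flat deck behind it with a black bezel round the rectangular mouth of the well, 36 x 25 mm (x, y). Origin at the centre of its underside
- well_mouth (a point): point on the upright axis of the well, level with the bezel's top, 100 mm above the worktop, at local x = 32 mm of the photometer, same axes. The tube goes straight down this axis, foot first. The mouth reaches from 14 mm in front of it to 22 mm behind it and 12.5 mm to either side. Seated, the tube stands 47 to 68 mm out of the mouth
- flap (a joint): hinge of the steel shutter flap in the mouth, rad: 0 shut (level, 3 mm below the bezel's top), grows as it swings down into the well, stop 1.35. 32 x 23 mm, hinged at the rear of the mouth (20 mm behind the axis), free edge in front. Its spring shuts it: pushing it down on the axis takes about 3 to 4 N; its edge then rubs on the tube's back with 3 to 4 N and it stays ajar at 1.0 to 1.2
- seat (a joint): travel of the rubber spring seat, m: 0 free, grows as the tube presses it down, solid stop at 0.0045. Spring 1.0 N at first touch, 2.8 N at the stop. Home when pressed down more than 0.002. The tube drags in the well by up to about 6 N on the way down, does not sink by its own weight, and the drag of the flap keeps the released tube down
- petri_dish: petri dish, 60 mm wide, 17 mm high, between the block and the photometer, a bystander; origin at the centre of its underside
- timer: white bench timer, 62 x 66 x 19 mm, behind the block, a bystander; origin at the centre of its underside
- wash_bottle: wash bottle, 188 mm tall, at the back left, a bystander; origin at the centre of its underside
- well_guide (a point): point on the well axis 14 mm below the mouth. From here down an upright V-block in front of the axis (two faces at 45 degrees, flared lead-in above) centres the tube with about 2 mm of play; the flap presses the tube forward into it. The rubber seat lies on the axis below, its top 42 to 60 mm below the mouth, set by the last user to suit another tube: not seen, not reported

How it is judged:
On the way, in this order (a step that is already met when the one before it is completed fails the run):
1. the tube is lifted clear of the block (height (world z) of culture_tube above 0.07 m and contact force between culture_tube and block below 0.1 N), for 0.1 s.
2. the tube has pushed the flap open and its foot is in the well past the flap (value of joint flap above 0.8 rad and z of culture_tube in the frame of well_mouth below -0.03 m and horizontal distance between culture_tube and well_mouth below 0.008 m), for 0.1 s.
At the end, for the whole second after the job is handed in: The tall tube stands released and at rest in the photometer's well, upright within 0.15 rad, its foot at least 42 mm below the mouth and within 8 mm of the well axis, the hidden seat pressed down by more than 2 mm and the flap held ajar (over 0.8 rad) against the tube (value of joint seat above 0.002 m and value of joint flap above 0.8 rad and z of culture_tube in the frame of well_mouth below -0.042 m and horizontal distance between culture_tube and well_mouth below 0.008 m and angle between culture_tube's own z axis and vertical below 0.15 rad and linear speed of culture_tube below 0.01 m/s); the robot touches nothing.
It fails at once if the tube is pressed against the photometer (flap, well or seat) with more than 25 N (contact force between culture_tube and photometer above 25 N).
It fails at once if another tube is pulled or knocked from its place by more than 15 mm (distance of any of vial_clear, vial_pink from where it was at the start of the episode above 0.015 m).
It fails at once if the petri dish, the timer or the wash bottle is moved by more than 30 mm (distance of any of petri_dish, timer, wash_bottle from where it was at the start of the episode above 0.03 m).
It also fails if it takes over 45 s, if anything falls off the work surface, if the arm or the gripper's body presses on something with over 40 N, if the wrist force passes 120 N, or if a joint passes its speed limit or range.

## Working session

There is one attempt and no reset: what is moved stays moved. The work goes in short steps, Python scripts to look and compute and a tool call to move; the robot and the scene stay as the last step left them, time stands still between calls to the robot, and variables do not carry over. Pictures are saved under pics/ and viewed, at most 10 in all, crops included, and the job is handed in when it is done.

Besides the shell and the picture viewer there is one more tool, called after ">>>" by a JSON object that holds its "name" and its "arguments", one argument or row to a line. apply_moves: Moves the arm, as the interface text tells. Its arguments: {"type":"object","properties":{"moves":{"type":"string"},"newtons":{"type":"number"}},"required":["moves"]}

```bash
mkdir -p pics; cat > h.py <<'E'
import numpy as np,cv2
from bench import env
def pts(c):
    K=c["intrinsics"];z=c["range_z"];v,u=np.mgrid[:400,:640]
    P=np.stack([(u-K[0,2])/K[0,0]*z,(v-K[1,2])/K[1,1]*z,z],-1)
    return P
def world(c): return (pts(c)-c["t"])@c["R"]
E
python3 - <<'E'
from h import *
s=env.observe();print({k:np.round(v,3) for k,v in s.items()})
a=[]
for n in("scene","side"):
    c=env.camera(n);np.savez(n+".npz",**c);cv2.imwrite(f"pics/{n}.png",c["frame"][...,::-1])
    print(n,np.round(-c["R"].T@c["t"],3))
E
```

```text
{'time_s': np.float64(0.0), 'joints': array([-1.317,  0.351,  1.652, -0.   ,  1.139, -0.085]), 'qvel': array([-0.001, -0.001,  0.   , -0.002, -0.001,  0.   ]), 'tau': array([-1.0000e-03, -5.0611e+01, -2.9140e+01, -0.0000e+00,  5.0000e-03,
        0.0000e+00]), 'eef_pos': array([ 0.183, -0.518,  0.25 ]), 'eef_rot': array([ 0.986,  0.169, -0.   , -0.001]), 'contact_force': array([0.072, 0.076, 0.13 ]), 'ft_torque': array([ 0.047, -0.023,  0.011]), 'finger_force': np.float64(0.0), 'finger_gap': np.float64(0.085)}
scene [-0.038  0.796  0.761]
side [0.306 0.749 0.659]
```

View pics/scene.png

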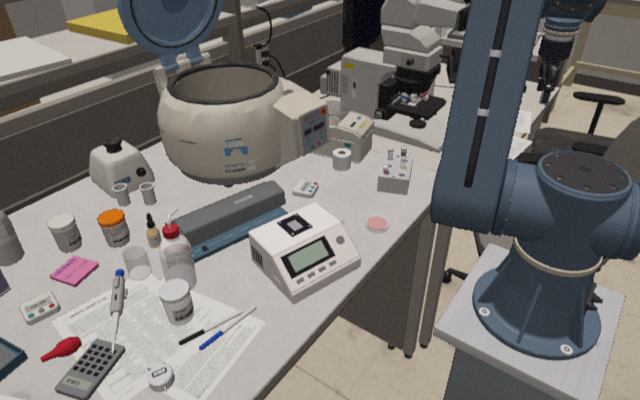

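View pics/side.png

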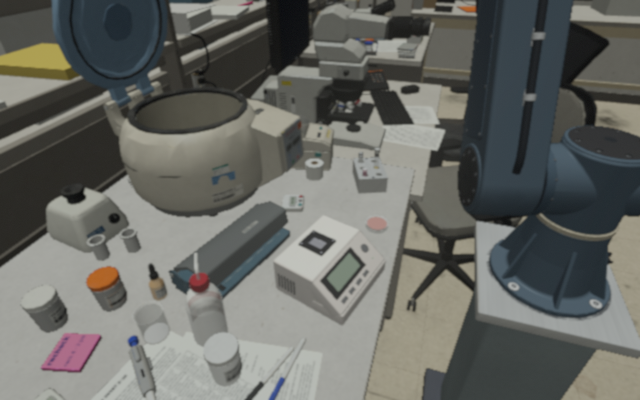

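The scene view shows the block near px (395,172) with caps at (391,153) and (404,152). The photometer bezel is at (295,225), the dish at (377,223) and the timer at (306,187).

```bash
python3 - <<'E'
from h import *
c=dict(np.load("scene.npz"));W=world(c);f=c["frame"]
for (u,v) in [(391,153),(404,152),(391,160),(395,166),(295,225),(283,215),(300,215),(377,223),(306,187),(330,225)]:
    print((u,v),np.round(W[v,u],3),f[v,u])
def rect(m,lab):
    p=W[m];print(lab,len(p),np.round(cv2.minAreaRect(p[:,:2].astype(np.float32))[0],3),cv2.minAreaRect((1000*p[:,:2]).astype(np.float32)),np.round(np.median(p[:,2]),3))
v,u=np.mgrid[:400,:640]
B=(u>370)&(u<418)&(v>140)&(v<195)
rect(B&(abs(W[...,2]-.052)<.004),"block top")
for lo in(.07,.08,.1,.11):
  m=B&(W[...,2]>lo)&(W[...,2]<.13);print(lo,m.sum(),np.round(W[m].mean(0),3) if m.any() else "")
P=(u>240)&(u<365)&(v>190)&(v<300)
m=P&(abs(W[...,2]-.098)<.004);rect(m,"deck")
d=m&(f.max(-1)<70);rect(d,"dark")
d2=P&(v<240)&(u<315)&(u>275)&(f.max(-1)<70);rect(d2,"dark2")
d3=P&(abs(W[...,2]-.097)<.006);d3&=(f.min(-1)>0);
big=cv2.resize(np.vstack([f[140:240,260:420],]),None,fx=5,fy=5,interpolation=cv2.INTER_CUBIC);cv2.imwrite("pics/crop.png",big[...,::-1])
E
```

```text
(391, 153) [ 0.503 -0.291  0.075] [147 145 143]
(404, 152) [ 0.449 -0.261  0.109] [98 97 93]
(391, 160) [ 0.501 -0.291  0.052] [165 165 164]
(395, 166) [ 0.474 -0.265  0.053] [183 183 183]
(295, 225) [0.504 0.157 0.097] [160 155 162]
(283, 215) [0.619 0.067 0.019] [166 162 162]
(300, 215) [0.516 0.122 0.098] [201 195 192]
(377, 223) [ 0.403 -0.046  0.018] [199 154 147]
(306, 187) [ 0.652 -0.075  0.015] [156 160 152]
(330, 225) [0.441 0.109 0.095] [220 215 211]
block top 581 [ 0.471 -0.262] ((470.64044189453125, -262.2701416015625), (86.00692749023438, 132.5384063720703), 21.937484741210938) 0.052
0.07 146 [ 0.465 -0.262  0.091]
0.08 93 [ 0.459 -0.266  0.101]
0.1 48 [ 0.452 -0.263  0.113]
0.11 31 [ 0.452 -0.264  0.117]
deck 2480 [0.564 0.14 ] ((563.7635498046875, 140.2152557373047), (189.31732177734375, 250.14736938476562), 72.28357696533203) 0.096
dark 231 [0.504 0.159] ((504.3484802246094, 158.79190063476562), (54.03128433227539, 61.625343322753906), 72.55191040039062) 0.1
dark2 331 [0.273 0.41 ] ((272.61859130859375, 409.8370361328125), (72.0748291015625, 988.94091796875), 42.98575973510742) 0.1
```

View pics/crop.png

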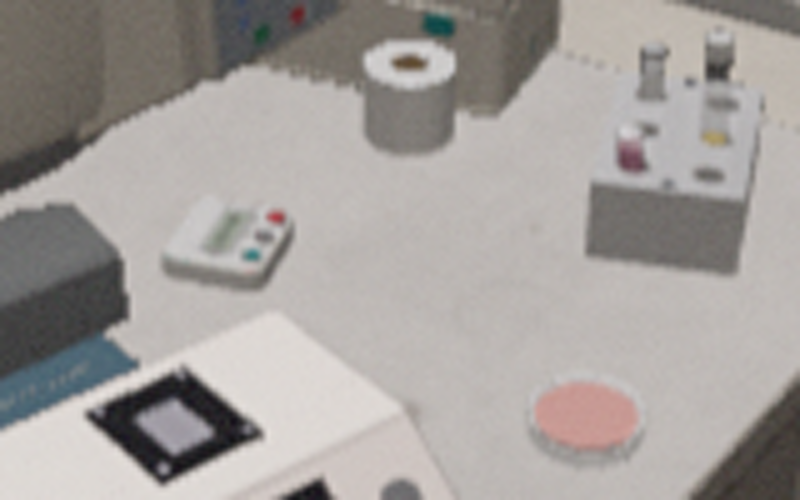

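```bash
cat >> h.py <<'E'
from scipy.spatial.transform import Rotation as Ro
def go(p,yaw=None,tilt0=True):
    s=env.observe();R=Ro.from_quat(s["eef_rot"]);d=R.inv().apply(np.array(p)-s["eef_pos"])/.2
    w=np.zeros(3)
    if yaw is not None:
        T=Ro.from_euler("z",yaw,degrees=True)*Ro.from_euler("x",180,degrees=True)
        w=(R.inv()*T).as_rotvec()/(2*np.pi)
    print("t",s["time_s"],"pos",np.round(s["eef_pos"],4),"F",np.round(s["contact_force"],2),"gap",round(float(s["finger_gap"]),4),"-> d",np.round(d,4),"w",np.round(w,4))
E
python3 - <<'E'
from h import *
go([.4515,-.270,.25],22)
c=dict(np.load("scene.npz"));W=world(c)
for u,v in[(308,258),(172,228),(177,255),(345,285),(250,245)]:print(u,v,np.round(W[v,u],3))
E
```

```text
t 0.1 pos [ 0.1827 -0.5185  0.2498] F [-0.08  0.45 -0.17] gap 0.0855 -> d [ 1.6803 -0.7252 -0.    ] w [-0.0002 -0.     -0.0072]
308 258 [0.43  0.206 0.073]
172 228 [0.65  0.371 0.161]
177 255 [0.628 0.388 0.111]
345 285 [0.358 0.168 0.002]
250 245 [0.571 0.238 0.061]
```

>>> {"name": "apply_moves", "arguments": {
  "moves": "0.28 -0.12 0 0 0 -0.007 1;0.56 -0.24 0 0 0 -0.007 1;0.84 -0.36 0 0 0 -0.007 1;0.84 -0.36 0 0 0 -0.007 1",
  "newtons": 50
}}

```text
time_s: 0.6
eef_pos: [0.3194, -0.3925, 0.2502]
eef_rot: [0.981, 0.192, 0.0, -0.0]
contact_force: [1.7, -1.0, -0.3]
finger_gap: 0.0852
finger_force: 0.0
```

>>> {"name": "apply_moves", "arguments": {
  "moves": "0.25 -0.12 0 0 0 0 0.7;0.5 -0.24 0 0 0 0 0.7;0.7 -0.33 0 0 0 0 0.7;0.7 -0.33 0 0 0 0 0.7;0.7 -0.33 0 0 0 0 0.7"
}}

```text
time_s: 1.23
eef_pos: [0.422, -0.2822, 0.2501]
eef_rot: [0.982, 0.19, -0.0, -0.0]
contact_force: [-0.5, -0.4, 0.7]
finger_gap: 0.06
finger_force: 0.0
```

```bash
cat >> h.py <<'E'
def wrist():
    s=env.observe();c=env.camera("wrist");H=c["hand_eye"]
    R=Ro.from_quat(s["eef_rot"]).as_matrix()
    W=(pts(c)@H[:3,:3].T+H[:3,3])@R.T+s["eef_pos"]
    return c,W
E
python3 - <<'E'
from h import *
go([.4515,-.270,.25],22)
c,W=wrist();np.savez("w1.npz",W=W,f=c["frame"]);cv2.imwrite("pics/w1.png",c["frame"][...,::-1]);print(c["hand_eye"].round(3))
for lo,hi in((.112,.13),(.07,.09)):
    m=(c["range_z"]>0)&(W[...,2]>lo)&(W[...,2]<hi)
    n,l,st,ce=cv2.connectedComponentsWithStats(m.astype(np.uint8))
    for i in range(1,n):
        if st[i,4]>60:print(lo,st[i],ce[i].round(),np.median(W[l==i],0).round(4),[x/1 for x in cv2.minEnclosingCircle(W[l==i][:,:2].astype(np.float32))[0]])
E
```

```text
t 1.225 pos [ 0.422  -0.2822  0.2501] F [-0.45 -0.44  0.73] gap 0.06 -> d [ 0.1595 -0.0015  0.0004] w [-0.      0.0001 -0.0002]
[[ 0.001 -0.963 -0.271  0.07 ]
 [ 1.     0.001 -0.     0.   ]
 [ 0.001 -0.271  0.963 -0.123]
 [ 0.     0.     0.     1.   ]]
0.112 [308 148  18  19 271] [316. 157.] [ 0.4555 -0.2661  0.1185] [0.4550866484642029, -0.2660767734050751]
0.112 [  0 374  22  25 245] [  6. 386.] [ 0.0725 -0.03    0.1178] [0.07551471889019012, -0.027599837630987167]
0.07 [ 392    0  133   35 1113] [455.  19.] [ 0.6158 -0.3384  0.0818] [0.6178648471832275, -0.33962106704711914]
0.07 [272 104  15  15 171] [279. 111.] [ 0.4791 -0.2151  0.0746] [0.4789150059223175, -0.2147735357284546]
0.07 [356 106  16  15 194] [364. 113.] [ 0.509  -0.2949  0.0804] [0.5093417763710022, -0.29551729559898376]
0.07 [  0 336  62  31 957] [ 26. 351.] [ 0.0794 -0.014   0.0796] [0.08028598129749298, -0.010507619939744473]
```

View pics/w1.png

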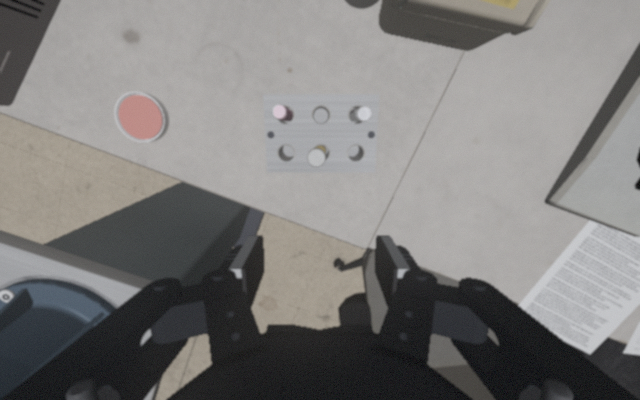

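The wrist view shows the culture cap at (316,157), pink at (279,111) and clear at (364,113). The holes beside the tall tube are empty, so the fingers have room.

```bash
python3 - <<'E'
from h import *
go([.4545,-.267,.099],21)
E
```

```text
t 1.275 pos [ 0.4218 -0.2824  0.2501] F [ 0.32 -1.05  1.28] gap 0.0598 -> d [ 0.1805 -0.0105  0.7557] w [-0.      0.0001  0.0024]
```

>>> {"name": "apply_moves", "arguments": {
  "moves": "0.18 -0.01 0.1 0 0 0.002 0.7;0.18 -0.01 0.3 0 0 0.002 0.7;0.18 -0.01 0.5 0 0 0.002 0.6;0.18 -0.01 0.65 0 0 0.002 0.6;0.18 -0.01 0.755 0 0 0.002 0.6;0.18 -0.01 0.755 0 0 0.002 0.6"
}}

```text
time_s: 2.02
eef_pos: [0.4539, -0.2667, 0.0981]
eef_rot: [0.983, 0.183, -0.001, -0.001]
contact_force: [0.8, -0.8, 0.1]
finger_gap: 0.0508
finger_force: 0.0
```

>>> {"name": "apply_moves", "arguments": {
  "moves": "0 0 0 0 0 0 0.4;0 0 0 0 0 0 0.3;0 0 0 0 0 0 0.15;0 0 0 0 0 0 0;0 0 0 0 0 0 0;0 0 0 0 0 0 0;0 0 0 0 0 0 0",
  "newtons": 50
}}

```text
time_s: 2.9
eef_pos: [0.4558, -0.2668, 0.1001]
eef_rot: [0.983, 0.184, 0.001, 0.001]
contact_force: [-0.1, -3.1, 6.2]
finger_gap: 0.0151
finger_force: 49.0
```

>>> {"name": "apply_moves", "arguments": {
  "moves": "0 0 -0.06 0 0 0 0;0 0 -0.15 0 0 0 0;0 0 -0.3 0 0 0 0;0 0 -0.5 0 0 0 0;0 0 -0.7 0 0 0 0;0 0 -0.85 0 0 0 0;0 0 -0.85 0 0 0 0"
}}

```text
time_s: 3.78
eef_pos: [0.4556, -0.2662, 0.2712]
eef_rot: [0.983, 0.184, 0.001, 0.001]
contact_force: [0.1, 1.3, -1.3]
finger_gap: 0.0153
finger_force: 48.6
```

```bash
python3 - <<'E'
from h import *
go([.44,.14,.27],-17.5)
E
```

```text
t 3.775 pos [ 0.4556 -0.2662  0.2712] F [ 0.07  1.26 -1.28] gap 0.0153 -> d [ 0.6623 -1.9215  0.003 ] w [ 0.0003 -0.0004  0.1076]
```

>>> {"name": "apply_moves", "arguments": {
  "moves": "0.05 -0.15 0 0 0 0.02 0;0.12 -0.35 0 0 0 0.04 0;0.21 -0.6 0 0 0 0.07 0;0.29 -0.83 0 0 0 0.09 0;0.33 -0.96 0 0 0 0.107 0;0.33 -0.96 0 0 0 0.107 0;0.33 -0.96 0 0 0 0.107 0"
}}

```text
time_s: 4.65
eef_pos: [0.447, -0.0636, 0.2687]
eef_rot: [0.989, -0.15, -0.001, -0.0]
contact_force: [-0.3, -0.2, -0.4]
finger_gap: 0.0151
finger_force: 48.6
```

```bash
python3 - <<'E'
from h import *
go([.44,.14,.27],-17.5)
E
```

```text
t 4.65 pos [ 0.447  -0.0636  0.2687] F [-0.31 -0.22 -0.35] gap 0.0151 -> d [-0.3349 -0.962  -0.0064] w [0.     0.0002 0.0008]
```

>>> {"name": "apply_moves", "arguments": {
  "moves": "-0.05 -0.15 0 0 0 0 0;-0.12 -0.35 0 0 0 0 0;-0.2 -0.6 0 0 0 0 0;-0.28 -0.83 0 0 0 0 0;-0.33 -0.96 0 0 0 0 0;-0.33 -0.96 0 0 0 0 0;-0.33 -0.96 0 0 0 0 0"
}}

```text
time_s: 5.52
eef_pos: [0.4416, 0.1386, 0.269]
eef_rot: [0.989, -0.151, -0.0, 0.0]
contact_force: [-0.6, -0.7, -0.4]
finger_gap: 0.0154
finger_force: 48.7
```

```bash
python3 - <<'E'
from h import *
go([.44,.14,.27],-17.5)
c,W=wrist();f=c["frame"];np.savez("w2.npz",W=W,f=f,z=c["range_z"]);cv2.imwrite("pics/w2.png",f[...,::-1])
m=(f.max(-1)<70)&(abs(W[...,2]-.1)<.006)&(c["range_z"]>0)
n,l,st,ce=cv2.connectedComponentsWithStats(m.astype(np.uint8))
for i in range(1,n):
    if st[i,4]>200:print(st[i],ce[i].round(),np.median(W[l==i],0).round(4),cv2.minAreaRect((1000*W[l==i][:,:2]).astype(np.float32)))
E
```

```text
t 5.525 pos [0.4416 0.1386 0.269 ] F [-0.61 -0.65 -0.39] gap 0.0154 -> d [-0.0096 -0.0041 -0.0052] w [0.0001 0.0001 0.0005]
```

View pics/w2.png

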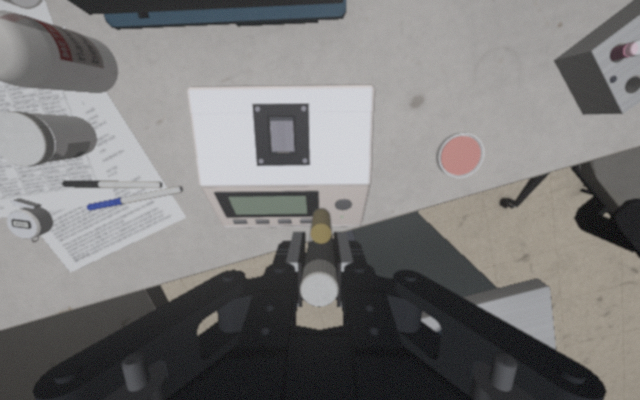

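The wrist view shows the bezel at px (255–310, 104–165), the flap at (270–295, 118–153) and the tube hanging at (320, 210–300). Its foot points up the image.

```bash
python3 - <<'E'
from h import *
d=np.load("w2.npz");W,f,z=d["W"],d["f"],d["z"]
print(f[110,280],f[135,282],W[110,280].round(4),W[135,282].round(4),W[110,220].round(4))
g=f.max(-1);v,u=np.mgrid[:400,:640]
B=(u>248)&(u<316)&(v>98)&(v<172)
k=(B&(g<110)&(W[...,2]>.09)).astype(np.uint8)
def R(m,l):
    p=W[m];r=cv2.minAreaRect((1000*p[:,:2]).astype(np.float32));print(l,len(p),r,p.mean(0).round(4))
n,l,st,ce=cv2.connectedComponentsWithStats(k);i=1+st[1:,4].argmax();R(l==i,"bezel")
k2=(B&(g>=110)&(u>264)&(u<302)&(v>112)&(v<160)).astype(np.uint8)
n,l,st,ce=cv2.connectedComponentsWithStats(k2);i=1+st[1:,4].argmax();R(l==i,"flap");print(st[i])
m=(abs(W[...,2]-.098)<.008)&(u>180)&(u<380)&(v>80)&(v<186)&(g>150);R(m,"deck")
# tube
s=env.observe();Rt=Ro.from_quat(s["eef_rot"]).as_matrix()
T=(W-s["eef_pos"])@Rt
for r in range(205,300,8):
    row=T[r,300:340];q=(z[r,300:340]>0)&(row[:,2]>-.03)&(row[:,2]<.105)&(abs(row[:,1])<.02)
    if q.sum()>3: print(r,q.sum(),row[q].mean(0).round(4),row[q][:,1].min().round(4),row[q][:,1].max().round(4),row[q][:,0].max().round(4))
E
```

```text
[78 78 79] [136 135 144] [0.5282 0.1534 0.0991] [0.5046 0.1602 0.095 ] [0.5465 0.2118 0.0956]
bezel 2350 ((503.1661376953125, 154.76193237304688), (65.9736557006836, 60.1192512512207), 72.88103485107422) [0.5058 0.1597 0.0998]
flap 731 ((499.69915771484375, 148.10324096679688), (51.9541015625, 33.22285461425781), 74.15070343017578) [0.5042 0.1605 0.0961]
[270 120  25  32 731]
deck 14677 ((501.54852294921875, 160.0548553466797), (188.391845703125, 104.11103057861328), 73.32965087890625) [0.5037 0.1587 0.0947]
213 18 [0.0027 0.0009 0.0738] -0.0056 0.0076 0.0041
221 21 [0.0031 0.0004 0.0559] -0.0067 0.0077 0.005
229 23 [0.0036 0.0003 0.0403] -0.0069 0.0077 0.0054
237 36 [ 0.0068 -0.0003  0.0207] -0.0105 0.0092 0.0125
245 38 [ 0.0067 -0.0003  0.0108] -0.0099 0.0087 0.0125
253 40 [ 0.0062 -0.0007  0.0028] -0.0094 0.0081 0.0127
261 40 [ 0.0064 -0.0007 -0.0057] -0.0089 0.0075 0.0125
269 40 [ 0.0065 -0.0007 -0.0131] -0.009 0.0075 0.0091
277 40 [ 0.0053 -0.0007 -0.0174] -0.009 0.0076 0.0063
285 40 [ 0.0019 -0.0007 -0.0183] -0.0092 0.0078 0.0027
293 40 [-0.0019 -0.0007 -0.0184] -0.0091 0.0078 -0.0007
```

```bash
python3 - <<'E'
from h import *
from scipy.optimize import least_squares
d=np.load("w2.npz");W,f,z=d["W"],d["f"],d["z"];s=env.observe()
T=((W-s["eef_pos"])@Ro.from_quat(s["eef_rot"]).as_matrix())[195:312,290:350].reshape(-1,3)
T=T[(z[195:312,290:350].ravel()>0)&(abs(T[:,1])<.0075)&(T[:,0]<.02)&(T[:,0]>-.02)&(T[:,2]<.1)]
top=T[T[:,2]<-.0172];print("top",len(top),top.mean(0).round(4),cv2.minEnclosingCircle(top[:,:2].astype(np.float32)))
A=T[(T[:,2]>.026)];C=T[(T[:,2]>-.015)&(T[:,2]<-.006)];print(len(A),len(C),A[:,2].max())
def r(p,A=A,C=C):
    e=lambda Q,rad:np.hypot(Q[:,0]-p[0]-p[2]*Q[:,2],Q[:,1]-p[1]-p[3]*Q[:,2])-rad
    return np.r_[e(A,.008)]
for fn in(r,):
    q=least_squares(fn,[0,0,0,0],loss="soft_l1",f_scale=.001);print(q.x.round(4),"foot",(q.x[:2]+q.x[2:]*.0936).round(4),"rms",np.sqrt((fn(q.x)**2).mean()))
E
```

```text
top 978 [ 0.     -0.0003 -0.0185] ((0.005549099761992693, 0.0015091425739228725), 0.01470724307000637)
592 341 0.0881481032787572
[-0.0015 -0.0006 -0.0365  0.0186] foot [-0.0049  0.0011] rms 0.0001872212079399826
```

```bash
python3 - <<'E'
from h import *
go([.5017,.1604,.215],-17)
E
```

```text
t 5.575 pos [0.4416 0.1385 0.2691] F [ 0.1  -0.8  -0.97] gap 0.0151 -> d [ 0.2543 -0.1941  0.2703] w [ 0.0001  0.     -0.001 ]
```

>>> {"name": "apply_moves", "arguments": {
  "moves": "0.06 -0.05 0 0.001 0.002 0 0;0.16 -0.12 0.05 0.002 0.004 0 0;0.24 -0.18 0.15 0.003 0.006 0 0;0.254 -0.194 0.25 0.003 0.006 0 0;0.254 -0.194 0.27 0.003 0.006 0 0;0.254 -0.194 0.27 0.003 0.006 0 0;0.254 -0.194 0.27 0.003 0.006 0 0"
}}

```text
time_s: 6.45
eef_pos: [0.5018, 0.1615, 0.2162]
eef_rot: [0.988, -0.151, 0.021, -0.007]
contact_force: [-0.3, 0.6, 0.1]
finger_gap: 0.0151
finger_force: 48.8
```

```bash
python3 - <<'E'
from h import *
from scipy.optimize import least_squares
go([.5017,.1604,.215])
s=env.observe();c,W=wrist();f,z=c["frame"],c["range_z"]
o=[cv2.resize(f[60:320,190:450],(400,400))]
e=env.camera("side")["frame"];o.append(cv2.resize(e[160:320,240:400],(400,400)))
cv2.imwrite("pics/w3.png",np.hstack(o)[...,::-1])
D=(W-s["eef_pos"])
m=(z>0)&(np.hypot(D[...,0],D[...,1])<.02)&(W[...,2]>.118)&(W[...,2]<.187)
m[:195]=0;A=D[m]
r=lambda p:np.hypot(A[:,0]-p[0]-p[2]*A[:,2],A[:,1]-p[1]-p[3]*A[:,2])-.008
q=least_squares(r,[0,0,0,0],loss="soft_l1",f_scale=.001).x;print(len(A),q.round(4),"foot world",(s["eef_pos"][:2]+q[:2]-.0936*q[2:]).round(4),np.sqrt((r(q)**2).mean()))
E
```

```text
t 6.45 pos [0.5018 0.1615 0.2162] F [-0.31  0.56  0.12] gap 0.0151 -> d [0.001  0.0056 0.0058] w [0. 0. 0.]
564 [-0.0012  0.0008 -0.0017 -0.0029] foot world [0.5008 0.1626] 0.00018321036287368816
```

View pics/w3.png

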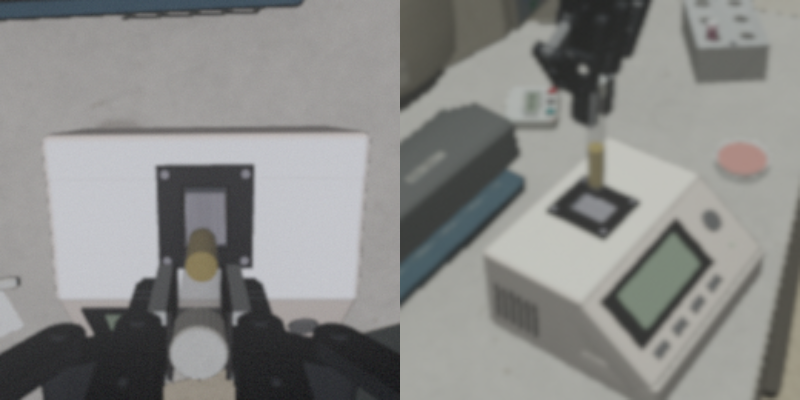

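```bash
python3 - <<'E'
from h import *
go([.5014,.1604,.196]);go([.5014,.1604,.155]);go([.5014,.1604,.115])
E
```

```text
t 6.55 pos [0.5017 0.1616 0.216 ] F [-0.3  -0.11  0.02] gap 0.0154 -> d [-0.0034  0.008   0.1   ] w [0. 0. 0.]
t 6.55 pos [0.5017 0.1616 0.216 ] F [-0.3  -0.11  0.02] gap 0.0154 -> d [-0.0113  0.012   0.3048] w [0. 0. 0.]
t 6.55 pos [0.5017 0.1616 0.216 ] F [-0.3  -0.11  0.02] gap 0.0154 -> d [-0.0191  0.0159  0.5046] w [0. 0. 0.]
```

>>> {"name": "apply_moves", "arguments": {
  "moves": "-0.003 0.008 0.05 0 0 0 0;-0.003 0.008 0.1 0 0 0 0;-0.004 0.008 0.12 0 0 0 0;-0.005 0.009 0.14 0 0 0 0;-0.006 0.009 0.16 0 0 0 0;-0.006 0.009 0.18 0 0 0 0;-0.007 0.01 0.2 0 0 0 0;-0.007 0.01 0.2 0 0 0 0"
}}

```text
time_s: 7.55
eef_pos: [0.5012, 0.1605, 0.1752]
eef_rot: [0.988, -0.151, 0.02, -0.007]
contact_force: [-1.1, 1.3, 4.7]
finger_gap: 0.0151
finger_force: 48.6
```

>>> {"name": "apply_moves", "arguments": {
  "moves": "-0.001 0 0.02 0 0 0 0;-0.002 0.001 0.04 0 0 0 0;-0.002 0.001 0.06 0 0 0 0;-0.003 0.002 0.08 0 0 0 0;-0.004 0.002 0.1 0 0 0 0;-0.004 0.002 0.1 0 0 0 0"
}}

```text
time_s: 8.3
eef_pos: [0.5007, 0.1603, 0.1545]
eef_rot: [0.988, -0.15, 0.019, -0.006]
contact_force: [-0.8, 0.8, -3.9]
finger_gap: 0.0153
finger_force: 48.6
```

>>> {"name": "apply_moves", "arguments": {
  "moves": "0 0 0.005 0 0 0 0;0 0 0.01 0 0 0 0;-0.001 0 0.015 0 0 0 0;-0.001 0 0.02 0 0 0 0"
}}

```text
time_s: 8.8
eef_pos: [0.5011, 0.1604, 0.1513]
eef_rot: [0.988, -0.15, 0.02, -0.006]
contact_force: [-2.9, -1.2, 2.4]
finger_gap: 0.0156
finger_force: 49.5
```

>>> {"name": "apply_moves", "arguments": {
  "moves": "0 0 0.005 0 0 0 0;0 0 0.01 0 0 0 0;-0.001 0 0.015 0 0 0 0"
}}

```text
time_s: 9.18
eef_pos: [0.501, 0.1605, 0.1482]
eef_rot: [0.988, -0.15, 0.02, -0.006]
contact_force: [-1.4, 0.0, 2.5]
finger_gap: 0.0155
finger_force: 49.6
```

>>> {"name": "apply_moves", "arguments": {
  "moves": "0 0 0.005 0 0 0 0;0 0 0.01 0 0 0 0"
}}

```text
time_s: 9.43
eef_pos: [0.5011, 0.1605, 0.1462]
eef_rot: [0.988, -0.15, 0.02, -0.006]
contact_force: [-1.1, 0.3, 2.8]
finger_gap: 0.015
finger_force: 49.6
```

>>> {"name": "apply_moves", "arguments": {
  "moves": "0 0 0.005 0 0 0 0;0 0 0.01 0 0 0 0"
}}

```text
time_s: 9.68
eef_pos: [0.5012, 0.1605, 0.1441]
eef_rot: [0.988, -0.15, 0.02, -0.006]
contact_force: [-2.4, -0.5, 2.3]
finger_gap: 0.0155
finger_force: 49.6
```

>>> {"name": "apply_moves", "arguments": {
  "moves": "0 0 0.005 0 0 0 0;-0.001 0 0.01 0 0 0 0"
}}

```text
time_s: 9.93
eef_pos: [0.5011, 0.1606, 0.1422]
eef_rot: [0.988, -0.15, 0.02, -0.006]
contact_force: [-2.0, -0.3, 3.5]
finger_gap: 0.0149
finger_force: 49.8
```

>>> {"name": "apply_moves", "arguments": {
  "moves": "0 0 0.005 0 0 0 0;0 0 0.01 0 0 0 0"
}}

```text
time_s: 10.18
eef_pos: [0.5012, 0.1606, 0.1402]
eef_rot: [0.988, -0.15, 0.02, -0.006]
contact_force: [-1.6, -0.7, 5.2]
finger_gap: 0.0152
finger_force: 50.0
```

>>> {"name": "apply_moves", "arguments": {
  "moves": "0 0 0.005 0 0 0 0"
}}

```text
time_s: 10.3
eef_pos: [0.5012, 0.1607, 0.1392]
eef_rot: [0.988, -0.15, 0.02, -0.007]
contact_force: [-2.5, 0.6, 4.5]
finger_gap: 0.0148
finger_force: 50.1
```

>>> {"name": "apply_moves", "arguments": {
  "moves": "0 0 0.005 0 0 0 0"
}}

```text
time_s: 10.42
eef_pos: [0.5016, 0.1607, 0.1386]
eef_rot: [0.988, -0.15, 0.02, -0.007]
contact_force: [-3.3, -1.6, 13.8]
finger_gap: 0.0152
finger_force: 51.4
```

The force pattern fits the seat: first touch at about z = 0.143 and a solid stop at 0.1388, which matches the 4.5 mm travel. I'll ease the load slightly and release.

>>> {"name": "apply_moves", "arguments": {
  "moves": "0 0 -0.002 0 0 0 0;0 0 -0.002 0 0 0 0;0 0 -0.002 0 0 0 0.25;0 0 -0.002 0 0 0 0.4;0 0 -0.002 0 0 0 0.5;0 0 -0.002 0 0 0 0.5;0 0 -0.002 0 0 0 0.5"
}}

```text
time_s: 11.3
eef_pos: [0.5012, 0.1607, 0.1386]
eef_rot: [0.988, -0.15, 0.02, -0.006]
contact_force: [-1.0, 0.2, -0.2]
finger_gap: 0.0428
finger_force: 0.0
```

```bash
python3 - <<'E'
from h import *
go([.495,.1604,.25])
c,W=wrist();z=c["range_z"]
m=(z>0)&(np.hypot(W[...,0]-.501,W[...,1]-.161)<.02)&(W[...,2]>.14)&(W[...,2]<.19)
p=W[m];h=np.percentile(p[:,2],90);t=p[p[:,2]>h-.003];print(m.sum(),"top z",h.round(4),t.mean(0).round(4))
o=[cv2.resize(c["frame"][60:320,190:450],(400,400))]
e=env.camera("side")["frame"];o.append(cv2.resize(e[160:320,240:400],(400,400)))
cv2.imwrite("pics/w4.png",np.hstack(o)[...,::-1])
E
```

```text
t 11.3 pos [0.5012 0.1607 0.1386] F [-1.02  0.19 -0.23] gap 0.0428 -> d [-0.0083 -0.     -0.5579] w [0. 0. 0.]
1581 top z 0.1581 [0.5008 0.1611 0.1574]
```

View pics/w4.png

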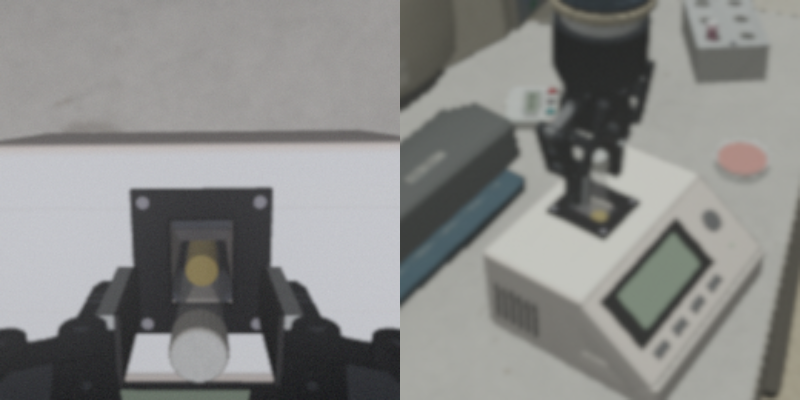

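Both views show the fingers open and the tube standing in the well behind the flap. Its top is at z ≈ 0.157, the same as when pressed home. Next I retreat straight up.

>>> {"name": "apply_moves", "arguments": {
  "moves": "0.004 -0.002 -0.1 0 0 0 0.5;0.01 -0.005 -0.25 0 0 0 0.5;0.018 -0.009 -0.45 0 0 0 0.5;0.024 -0.012 -0.6 0 0 0 0.5;0.024 -0.012 -0.6 0 0 0 0.5;0.024 -0.012 -0.6 0 0 0 0.5"
}}

```text
time_s: 12.15
eef_pos: [0.5011, 0.1606, 0.2579]
eef_rot: [0.988, -0.15, 0.02, -0.006]
contact_force: [-0.2, 0.3, -0.6]
finger_gap: 0.043
finger_force: 0.0
```

```bash
python3 - <<'E'
from h import *
c,W=wrist();z=c["range_z"]
m=(z>0)&(np.hypot(W[...,0]-.501,W[...,1]-.161)<.02)&(W[...,2]>.145)&(W[...,2]<.19)
p=W[m];h=np.percentile(p[:,2],90);t=p[p[:,2]>h-.003];print(m.sum(),"top z",h.round(4),t.mean(0).round(4))
E
```

```text
348 top z 0.1583 [0.5004 0.1612 0.1574]
```

The tube's top hasn't moved, so it is still seated. Handing in.

```bash
python3 -c "
from bench import env
print(env.sign_off())"
```

```text
the job is handed in; nothing more can be done
None
```

I handed the job in at about 12 s: the culture tube is in the photometer well, pressed to the seat's stop and released, and its top had not risen after the arm withdrew; no verdict came back.

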